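# Fit the charged battery to the banding wheel

## Robot

A 7-joint arm with a two-finger parallel gripper is mounted at the origin on the work surface. World frame = base frame: x ahead of the robot, y to its left, z up, the work surface at z = 0. Lengths are in m, angles in rad, forces in N, time in s.
With the tool pointing down it reaches from about 0.4 to 0.875 m from the base axis. Payload 6.5 kg.
Tool frame: the origin (TCP) lies midway between the tips of the shut fingers; the grasp point (between the pads) lies 19 mm behind it; z points along the fingers, y is the line along which they close (so a half turn about z gives the same grasp; the last joint's range is limited). The gripper opens to 85 mm and grips with 20 to 120 N. Pads are 22 mm wide; open, the fingers measure 114 mm over their backs; the gripper's body (76 mm by 85 mm) begins 54 mm behind the grasp point. The pads swing forward as they close: fully open they stand 13 mm farther back than shut.
Start: joints at [1.199, 0.536, -0.004, 1.538, 0.003, 1.067, -0.071], TCP at [0.196, -0.62, 0.231] pointing down, gripper open.
Joint ranges: [-2.7, 2.7], [-0.37, 2.16], [-1.27, 1.26], [0.24, 2.4], [-1.31, 4.45], [0.19, 1.91], [-2.76, 2.76]. Speed limits (rad/s): [2.39, 2.39, 3.14, 3.14, 3.14, 3.14, 3.14].

## Interface

Orientations are given as a rotation vector (axis times angle).
In Python, from station import observe, get_image, get_calibration, hand_in, recognise, cut_out gives the robot as it stands.
- The arm moves only by the tool play_rows, never from a script. Its argument "series" is a list of rows, each an object with "dp": the shift along the tool's x, y, z in cm, a list of three; "turn": the turn, a rotation vector about the tool's x, y, z in rad, a list of three; "jaw": the finger opening in cm, from 0 to 8.54. In form: [{"dp": [dx, dy, dz], "turn": [wx, wy, wz], "jaw": jaw}, ...]. A call has 1 to 5 rows; each row shifts and turns the commanded pose from where the row before left it, along the tool's axes as they then stand; what a row does not reach is not made up. A row lasts 1/12 s, in which the tool goes at most 41.7 mm and 7.16 degrees, less where a joint would pass 70% of its speed; a pose out of reach is approached as far as the arm can. A call is refused whole if a number of a shift passes 4.17 or a number of a turn 0.125, either way. A call with a gripper value outside its range is refused whole. The fingers move at their own pace and stop on an object; "squeeze" is the grip in N (left out, the last holds). Time passes only in rows, so rows that do not move let the fingers close. It gives the time, the measured TCP pose, the force, the opening and the grip force at its end, in the units of the state.
- observe(): the state, without advancing time (a new reading comes with each control period).
- get_image(name): name is "scene" or "top" or "wrist"; returns the picture (480x640x3 uint8, red, green, blue); there is no depth.
- get_calibration(name): a dict with "fx", "fy", "cx", "cy" (pixels), "rvec" (rotation vector, rad) and "tvec" (3), from world to camera coordinates, as OpenCV has them; the wrist camera has in their place "hand_eye" (4x4, takes a point from camera to tool coordinates, whose origin is the TCP and whose axes are the flange's). Camera axes: x right, y down, z forward; pixel columns grow to the right and rows downward; lengths in m; the calibration is good to about 2 mm. The wrist camera is an equidistant fisheye: a pixel r from the principal point sees the ray r / f radians off the axis. A picture is of the moment at which its call begins: read the wrist's pose just before it. get_calibration takes no time and is no camera call.
- hand_in(): hands the job in; it is judged then, once.
Trained networks look in the newest picture that a camera, given by its name, has taken for a name from the list of things; names that differ only in an ending like _2 or _b are one class to them, and where a whole thing is asked for, a point or a joint stands for the part that bears it (a point fixed in the world has none). Each returns a list of dicts, best first, with "confidence" (0 to 1); they miss things now and then, are a little off and sometimes report something else, mostly with a low value. They report only what shows in the picture. A call takes as long as a camera call. They do not tell look-alikes from the thing itself.
- recognise(camera, query): "at" ([column, row] in pixels, amid what is visible of it).
- cut_out(camera, query): "mask" (480x640 bool, what is visible of it) and "at" ([column, row] in pixels, amid what is visible of it).
The state is a dict: "clock": time; "qpos": joint angles; "joint_velocities": joint speeds; "joint_torque": joint torques, N m; "eef_pos": TCP position; "tcp_rot": TCP orientation; "contact_force": force on the tool from outside, world axes, zero at the start; "torque": the same for the moment, N m; "width": finger opening in m; "grip_force": force on a finger pad.
Only numpy, scipy, OpenCV 4.12 (cv2) and the standard library are available. Lean on these libraries where they do the work, as an engineer would, in place of code of your own. Each camera call takes 0.05 s, during which the arm holds its last target. There are 200 camera calls.

## Task

Slide the charged battery pack (green top) onto the battery shoe of the potter's banding wheel, all the way in until it clicks past the yellow spring catches and sits fully home against the end stop, then let go of it. Leave the flat battery (red top) where it is.

Things in the scene. Friction and masses are not known exactly. Their poses are not given: they have to be found in the camera images.
- pack_green: Sizes in mm. Charged battery pack, black with green top, upright, 60 tall, 0.25 kg. Foot flange 76 long (own x) by 70 wide (own y) by 8 high, corners rounded 15; above it the body, 62 long by 40 wide: grip it across the 40, fingertips above the lips of the shoe (22 or more over the underside). Origin: centre of underside, z up. Ends alike: goes on either end first.
- pack_red: Flat (drained) battery pack, black with a red top, same shape and size (mm) as the charged one. Origin: centre of its underside, own x along its 76 mm length, z up. Not to be moved.
- shoe: Grey shoe, metal rails, beside a white wheel (disc top 77 over table, edge from x=59). Origin: on its bed, 12 over table, where the pack's underside centre lies when home, pack length along x. +x is the way to slide home, z up. End stop face x=39, 30 high. From x=-28 to 39 the channel is 82 wide and lips cover the flange: underside 14, top 18 over bed, 56 between them: no entry from above.
- shoe_mouth (a point): Bed centre at shoe x=-110, axes as shoe: set the pack down here, length along x, 15 room each side; then slide 110 along +x. Bed ends at x=-150. Flared guides 14 high narrow from 126 (x=-110) to 85 (x=-53). Yellow sprung rollers at x=-40, one each side: the flange meets them at pack x=-78, 10 N of push parts them; they snap in behind it and draw it home over the last 8.
There are look-alikes about, which are no part of the job. Leave any orange look-alike of the pack_green alone.

How it is judged:
At the end, for the whole second after the job is handed in: The green pack stands upright (within 0.1 rad) on the shoe's bed (5 mm), its centre within 8 mm of home along and across the shoe, its length within 0.2 rad of the shoe's, caught behind the catches and at rest; the red pack is within 20 mm of its start (x of pack_green in the frame of shoe between -0.008 and 0.008 m and y of pack_green in the frame of shoe between -0.008 and 0.008 m and z of pack_green in the frame of shoe between -0.005 and 0.005 m and angle between pack_green's own z axis and vertical below 0.1 rad and angle between the x axis of pack_green and the x axis of shoe, either way round below 0.2 rad and linear speed of pack_green below 0.02 m/s and distance of pack_red from where it was at the start of the episode below 0.02 m); the robot touches nothing.
It fails at once if the flat (red-topped) pack is moved more than 30 mm (distance of pack_red from where it was at the start of the episode above 0.03 m).
It also fails if it takes over 38 s, if anything falls off the work surface, if the arm or the gripper's body presses on something with over 40 N, if the wrist force passes 120 N, or if a joint passes its speed limit or range.

## Working session

There is one attempt and no reset: what is moved stays moved. The work goes in short steps, Python scripts to look and compute and a tool call to move; the robot and the scene stay as the last step left them, time stands still between calls to the robot, and variables do not carry over. Pictures are saved under pics/ and viewed, at most 10 in all, crops included, and the job is handed in when it is done.

Besides the shell and the picture viewer there is one more tool, called after "Call:" as name(argument=value, ...), one argument or row to a line, values as JSON. play_rows: Moves the arm, as the interface text tells. Its arguments: {"type":"object","properties":{"series":{"type":"array"},"squeeze":{"type":"number"}},"required":["series"]}

```bash
mkdir -p pics
cat > h.py <<'E'
import numpy as np, cv2
from scipy.spatial.transform import Rotation as R
from station import *
def save(n,im): cv2.imwrite('pics/'+n,cv2.cvtColor(np.ascontiguousarray(im),cv2.COLOR_RGB2BGR))
def ray(cam,px):
    c=get_calibration(cam); Rm=R.from_rotvec(c['rvec']).as_matrix(); t=np.array(c['tvec'])
    d=Rm.T@np.array([(px[0]-c['cx'])/c['fx'],(px[1]-c['cy'])/c['fy'],1]); return -Rm.T@t,d
def at_z(cam,px,z):
    o,d=ray(cam,px); return o+d*(z-o[2])/d[2]
def proj(cam,P):
    c=get_calibration(cam); K=np.array([[c['fx'],0,c['cx']],[0,c['fy'],c['cy']],[0,0,1.]])
    return cv2.projectPoints(np.array(P,float).reshape(-1,3),np.array(c['rvec'],float),np.array(c['tvec'],float),K,None)[0][:,0]
E
python3 - <<'E'
from h import *
a=get_image('top'); save('top.png',a)
for q in ['pack_green','pack_red','shoe','shoe_mouth']:
    for r in recognise('top',q): print('top',q,np.round(r['at']),round(r['confidence'],2),at_z('top',r['at'],.06).round(3))
b=get_image('scene'); save('scene.png',b)
for q in ['pack_green','shoe']:
    for r in recognise('scene',q): print('scene',q,np.round(r['at']),round(r['confidence'],2))
s=observe();print(s['clock'],s['eef_pos'],s['tcp_rot'],s['width'])
for n in('top','scene'): print(ray(n,(320,240)))
E
```

```text
top pack_green [216. 158.] 0.6 [0.728 0.269 0.06 ]
top pack_green [236. 225.] 0.59 [0.599 0.225 0.06 ]
top pack_red [242. 305.] 0.67 [0.449 0.207 0.06 ]
top shoe [426. 302.] 0.68 [ 0.463 -0.136  0.06 ]
top shoe_mouth [425. 300.] 0.96 [ 0.467 -0.135  0.06 ]
scene pack_green [406. 268.] 0.82
scene pack_green [424. 339.] 0.68
scene shoe [225. 197.] 0.74
0.4 [ 0.19565608 -0.61972898  0.23112932] [-3.10460490e+00 -4.78545429e-01  1.07627656e-04] 0.0854218780414306
(array([0.45193952, 0.09322095, 0.88602552]), array([ 0.14683966, -0.03352369, -0.98872657]))
(array([1.13981456, 0.13963975, 0.976834  ]), array([-0.50796331, -0.06939977, -0.85857972]))
```

View pics/top.png

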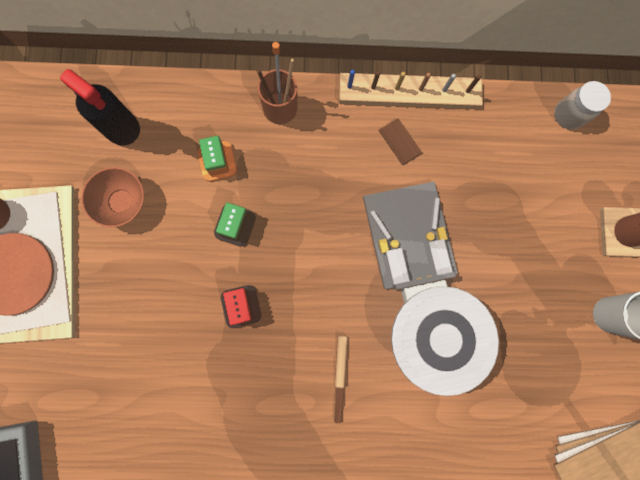

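View pics/scene.png

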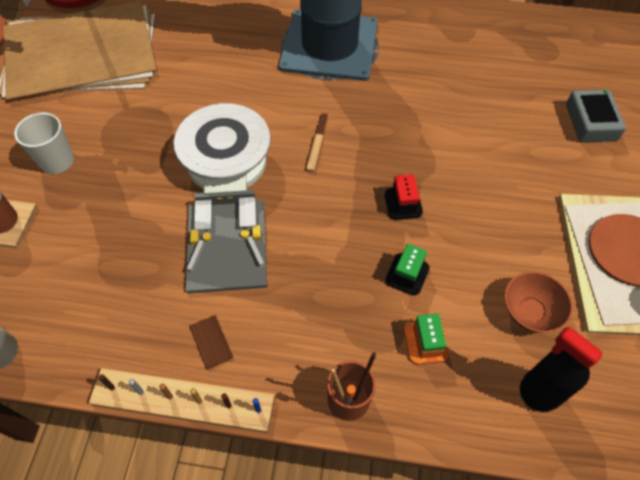

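Run:
```python
from h import *
a=get_image('top'); b=get_image('scene')
def col(im,k):
    h=cv2.cvtColor(im,cv2.COLOR_RGB2HSV); H,S,V=cv2.split(h)
    m={'g':(H>45)&(H<80)&(S>110)&(V>60),'y':(H>20)&(H<32)&(S>170)&(V>120)}[k]
    n,l,st,c=cv2.connectedComponentsWithStats(m.astype(np.uint8)); return [(l==i,c[i],st[i,4]) for i in range(1,n) if st[i,4]>12]
for cam,im in(('top',a),('scene',b)):
  for m,c,ar in col(im,'g'):
    mm=cv2.morphologyEx(m.astype(np.uint8),cv2.MORPH_CLOSE,np.ones((5,5)))
    ys,xs=np.nonzero(mm); P=np.array([at_z(cam,(x,y),.06)[:2] for x,y in zip(xs,ys)],np.float32)*1000
    print(cam,'g',c.round(1),ar,cv2.minAreaRect(P),P.mean(0))
  for m,c,ar in col(im,'y'): print(cam,'y',c.round(1),ar,at_z(cam,c,.026).round(4))
for n,pp in (('top',[(364,195),(433,184),(458,276),(388,289)]),):
  print([at_z(n,p,.012).round(3) for p in pp])
c1=cv2.resize(a[170:310,350:480],(520,560),interpolation=cv2.INTER_CUBIC)
c2=cv2.resize(a[130:270,190:260],(280,560),interpolation=cv2.INTER_CUBIC)
save('crop.png',np.hstack([c1,c2]))
```

```text
top g [211.3 149.1] 300 ((741.2042846679688, 280.01776123046875), (54.880802154541016, 34.32756805419922), 14.469697952270508) [742.74963 279.62582]
scene g [410.8 261.4] 584 ((615.312744140625, 235.76220703125), (41.78550338745117, 62.69007110595703), 73.70398712158203) [616.3883  235.51588]
scene g [430.6 332. ] 702 ((747.664306640625, 277.6416931152344), (62.43648910522461, 39.46665954589844), 14.183953285217285) [748.07733 277.89105]
scene y [256.1 232.5] 76 [ 0.5793 -0.0622  0.026 ]
scene y [193.7 236.4] 87 [ 0.6062 -0.1792  0.026 ]
scene y [244.7 233.6] 43 [ 0.5851 -0.0834  0.026 ]
scene y [206.3 236.5] 45 [ 0.6028 -0.1552  0.026 ]
[array([ 0.677, -0.024,  0.012]), array([ 0.705, -0.166,  0.012]), array([ 0.517, -0.214,  0.012]), array([ 0.488, -0.074,  0.012])]
```

View pics/crop.png

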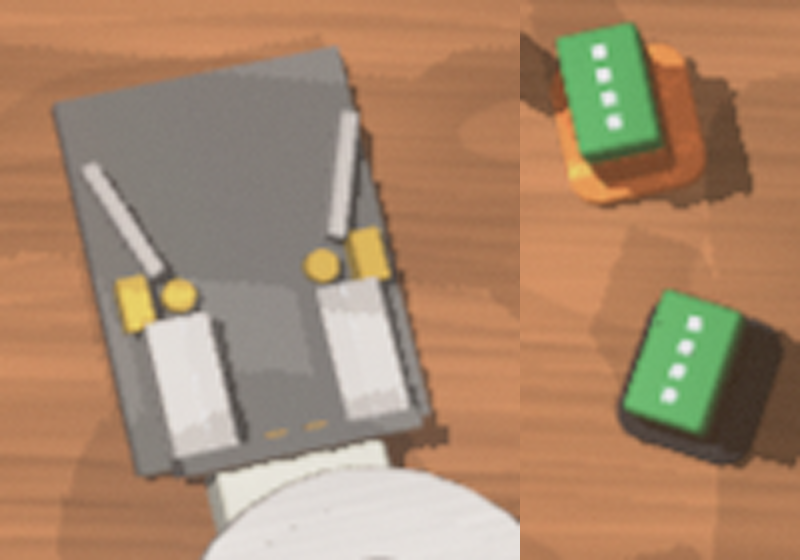

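Candidates in top view: (231,220) black body, green top → the charged pack; (211,149) orange body → look-alike, leave; (238,306) red → leave. The crop confirms it. The shoe mouth faces away from the robot; rollers at about (394.7,243.7) and (430.5,236.2).

Run:
```python
from h import *
a=get_image('top'); b=get_image('scene')
def tri(p,q):
    (o1,d1),(o2,d2)=ray('top',p),ray('scene',q)
    A=np.stack([d1,-d2],1); s=np.linalg.lstsq(A,o2-o1,rcond=None)[0]
    x,y=o1+d1*s[0],o2+d2*s[1]; return (x+y)/2,np.linalg.norm(x-y)
r1=tri((394.75,243.75),(244.7,233.6)); r2=tri((430.6,236.3),(206.3,236.5))
print('rollers',r1,r2)
def dots(im,x0,y0,x1,y1):
    c=im[y0:y1,x0:x1].astype(int); m=(c[...,0]>150)&(c[...,2]>150)
    n,l,st,ce=cv2.connectedComponentsWithStats(m.astype(np.uint8)); return ce[1:]+[x0,y0],st[1:,4]
dt,ds=dots(a,218,204,244,236),dots(b,395,245,428,280)
print(dt,ds)
D=[at_z('top',p,.06) for p in dt[0]]; E=[at_z('scene',p,.06) for p in ds[0]]
print(np.round(D,4),np.round(E,4), np.mean(D,0),np.mean(E,0))
q=[at_z('top',p,.06) for p in [(226.2,202.5),(245.5,209.5),(236.2,236.5),(216.5,230)]]
print('corners',np.round(q,4),np.mean(q,0), [np.linalg.norm(q[i]-q[i-1]).round(4) for i in range(4)])
e=[at_z('top',p,.012) for p in [(363,196),(434.2,181.8),(457.5,276),(384.5,289)]]
print('bed',np.round(e,4))
for z in(.026,.03): 
  x1,x2=[at_z('top',p,z) for p in[(394.75,243.75),(430.6,236.3)]]; y1,y2=[at_z('scene',p,z) for p in[(244.7,233.6),(206.3,236.5)]]
  print(z,x1,x2,y1,y2)
```

```text
rollers (array([ 0.57829071, -0.0862965 ,  0.01436738]), np.float64(0.00033783448663305467)) (array([ 0.59573374, -0.15908514,  0.01365274]), np.float64(0.00030571774719160536))
(array([[233.28571429, 210.5       ],
       [230.86666667, 216.46666667],
       [228.86666667, 222.46666667],
       [226.86666667, 228.46666667]]), array([14, 15, 15, 15], dtype=int32)) (array([[415.        , 251.        ],
       [412.54545455, 256.36363636],
       [410.11111111, 261.66666667],
       [408.        , 267.        ]]), array([ 9, 11,  9,  9], dtype=int32))
[[0.6263 0.2314 0.06  ]
 [0.6146 0.2354 0.06  ]
 [0.603  0.2385 0.06  ]
 [0.5913 0.2417 0.06  ]] [[0.5942 0.2416 0.06  ]
 [0.6062 0.2378 0.06  ]
 [0.6179 0.2342 0.06  ]
 [0.6295 0.2312 0.06  ]] [0.60880078 0.23675031 0.06      ] [0.61195954 0.23618971 0.06      ]
corners [[0.6414 0.2456 0.06  ]
 [0.629  0.2084 0.06  ]
 [0.5765 0.2234 0.06  ]
 [0.5878 0.261  0.06  ]] [0.60867069 0.23459148 0.06      ] [np.float64(0.0557), np.float64(0.0392), np.float64(0.0545), np.float64(0.0392)]
bed [[ 0.6749 -0.0218  0.012 ]
 [ 0.7097 -0.1682  0.012 ]
 [ 0.5173 -0.2132  0.012 ]
 [ 0.4874 -0.0667  0.012 ]]
0.026 [ 0.57661586 -0.08407081  0.026     ] [ 0.59370961 -0.15567091  0.026     ] [ 0.58509123 -0.08339453  0.026     ] [ 0.60272841 -0.15509781  0.026     ]
0.03 [ 0.57603599 -0.08324622  0.03      ] [ 0.59305023 -0.15451331  0.03      ] [ 0.58742485 -0.08245626  0.03      ] [ 0.60498784 -0.1538579   0.03      ]
```

Call:
play_rows(
  series=[
    {"dp": [2.5,-3.2,0],"turn": [0,0,0.119],"jaw": 8.5},
    {"dp": [2.2,-3.5,0],"turn": [0,0,0.119],"jaw": 8.5},
    {"dp": [1.8,-3.7,0],"turn": [0,0,0.119],"jaw": 8.5},
    {"dp": [1.4,-3.8,0],"turn": [0,0,0.119],"jaw": 8.5},
    {"dp": [1.0,-3.9,0],"turn": [0,0,0.119],"jaw": 8.5},
  ],
)

```text
clock: 1.02
eef_pos: [0.2731, -0.4297, 0.2314]
tcp_rot: [3.108, -0.46, 0.001]
contact_force: [0.4, -0.1, 0.3]
width: 0.085
grip_force: 0.0
```

Call:
play_rows(
  series=[
    {"dp": [0.72,-4.08,0],"turn": [0,0,0],"jaw": 8.5},
    {"dp": [0.72,-4.08,0],"turn": [0,0,0],"jaw": 8.5},
    {"dp": [0.72,-4.08,0],"turn": [0,0,0],"jaw": 8.5},
    {"dp": [0.72,-4.08,0],"turn": [0,0,0],"jaw": 8.5},
    {"dp": [0.72,-4.08,0],"turn": [0,0,0],"jaw": 8.5},
  ],
)

```text
clock: 1.43
eef_pos: [0.3658, -0.2444, 0.2317]
tcp_rot: [3.109, -0.451, 0.002]
contact_force: [0.3, -0.2, -0.8]
width: 0.0852
grip_force: 0.0
```

Call:
play_rows(
  series=[
    {"dp": [0.72,-4.08,0],"turn": [0,0,0],"jaw": 8.5},
    {"dp": [0.72,-4.08,0],"turn": [0,0,0],"jaw": 8.5},
    {"dp": [0.72,-4.08,0],"turn": [0,0,0],"jaw": 8.5},
    {"dp": [0.72,-4.08,0],"turn": [0,0,0],"jaw": 8.5},
    {"dp": [0.72,-4.08,0],"turn": [0,0,0],"jaw": 8.5},
  ],
)

```text
clock: 1.85
eef_pos: [0.4583, -0.059, 0.2317]
tcp_rot: [3.109, -0.451, 0.002]
contact_force: [-0.3, -1.0, 0.8]
width: 0.085
grip_force: 0.0
```

Call:
play_rows(
  series=[
    {"dp": [0.72,-4.08,0],"turn": [0,0,0],"jaw": 8.5},
    {"dp": [0.72,-4.08,0],"turn": [0,0,0],"jaw": 8.5},
    {"dp": [0.72,-4.08,0],"turn": [0,0,0],"jaw": 8.5},
    {"dp": [0.72,-4.08,0],"turn": [0,0,0],"jaw": 8.5},
    {"dp": [0.72,-4.08,0],"turn": [0,0,0],"jaw": 8.5},
  ],
)

```text
clock: 2.27
eef_pos: [0.5508, 0.1264, 0.2315]
tcp_rot: [-3.109, 0.451, -0.001]
contact_force: [0.6, 0.1, 0.0]
width: 0.085
grip_force: 0.0
```

```bash
cat >> h.py <<'E'
def wrist_at_z(px,z,s):
    c=get_calibration('wrist'); T=np.array(c['hand_eye']); v=np.array([px[0]-c['cx'],px[1]-c['cy']]); r=np.linalg.norm(v); th=r/c['fx']
    d=np.r_[np.sin(th)*v/max(r,1e-9),np.cos(th)]
    Rm=R.from_rotvec(s['tcp_rot']).as_matrix(); o=Rm@T[:3,3]+s['eef_pos']; d=Rm@T[:3,:3]@d
    return o+d*(z-o[2])/d[2]
def yaw(s):
    x=R.from_rotvec(s['tcp_rot']).as_matrix()[:,0]; return np.arctan2(x[1],x[0])
def totool(d,s): return R.from_rotvec(s['tcp_rot']).as_matrix().T@np.array(d)*100
E
python3 - <<'E'
from h import *
s=observe(); w=get_image('wrist'); save('w1.png',w)
print(s['eef_pos'],np.degrees(yaw(s)))
h=cv2.cvtColor(w,cv2.COLOR_RGB2HSV); H,S,V=cv2.split(h)
m=((H>45)&(H<80)&(S>110)&(V>60)).astype(np.uint8); m=cv2.morphologyEx(m,cv2.MORPH_CLOSE,np.ones((7,7)))
n,l,st,c=cv2.connectedComponentsWithStats(m)
for i in range(1,n):
  if st[i,4]>200:
    ys,xs=np.nonzero(l==i); P=np.array([wrist_at_z((x,y),.06,s)[:2] for x,y in zip(xs,ys)],np.float32)*1000
    print(c[i].round(),st[i,4],cv2.minAreaRect(P))
E
```

```text
[0.55075622 0.1264436  0.2314744 ] -16.50745216076584
[112.  56.] 1402 ((742.0626831054688, 274.61370849609375), (63.46129608154297, 42.09103775024414), 14.8497314453125)Traceback (most recent call last):
  File "<stdin>", line 9, in <module>
  File "h.py", line 14, in wrist_at_z
    c=get_calibration('wrist'); T=np.array(c['hand_eye']); v=np.array([px[0]-c['cx'],px[1]-c['cy']]); r=np.linalg.norm(v); th=r/c['fx']
ValueError: time passes only in moves, steps and waits
```

View pics/w1.png

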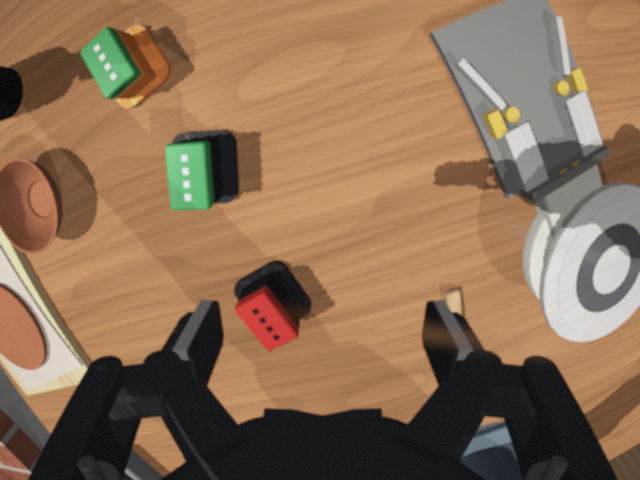

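The wrist view shows the black/green pack at (190,175), red at (268,318), orange look-alike at (112,60), and the shoe with rollers at (512,114) and (563,87).

```bash
sed -i "s/c=get_calibration(\(.*\)); \(T\|Rm\|K\)=/c=cal(\1); \2=/; s/^from station import \*/from station import *\nfrom functools import lru_cache\n@lru_cache\ndef cal(n): return get_calibration(n)/" h.py
python3 - <<'E'
from h import *
w=cv2.cvtColor(cv2.imread('pics/w1.png'),cv2.COLOR_BGR2RGB); s=observe()
c=w[140:212,165:215].astype(int); m=(c[...,0]>150)&(c[...,2]>150)
n,l,st,ce=cv2.connectedComponentsWithStats(m.astype(np.uint8))
D=np.array([wrist_at_z(p+[165,140],.06,s) for p in ce[1:]]); print(D.round(4),D.mean(0).round(4))
d=D[-1]-D[0]; print(np.degrees(np.arctan2(d[1],d[0])))
h=cv2.cvtColor(w,cv2.COLOR_RGB2HSV); H,S,V=cv2.split(h)
for q in [(512,114),(563,87)]: print('roller',[wrist_at_z(q,z,s).round(4) for z in(.022,.03)])
for q in [(431,35),(510,195),(551,0)]: print('bed',wrist_at_z(q,.012,s).round(4))
print(totool(np.array([.609,.2365,.12])-s['eef_pos'],s))
E
```

```text
[[0.6319 0.2437 0.06  ]
 [0.6202 0.2471 0.06  ]
 [0.6085 0.2502 0.06  ]
 [0.597  0.2534 0.06  ]] [0.6144 0.2486 0.06  ]
164.45788801525714
roller [array([ 0.5872, -0.0712,  0.022 ]), array([ 0.5882, -0.067 ,  0.03  ])]
roller [array([ 0.605 , -0.1433,  0.022 ]), array([ 0.6057, -0.1375,  0.03  ])]
bed [ 0.681  -0.0083  0.012 ]
bed [ 0.5001 -0.0584  0.012 ]
bed [ 0.7031 -0.1633  0.012 ]
[  2.6009595  -11.06536204  11.29158354]
```

Call:
play_rows(
  series=[
    {"dp": [0.85,-3.6,1.5],"turn": [0,0,0],"jaw": 8.5},
    {"dp": [0.85,-3.6,1.5],"turn": [0,0,0],"jaw": 8.5},
    {"dp": [0.6,-2.4,1.5],"turn": [0,0,0],"jaw": 8.5},
    {"dp": [0,0,0.5],"turn": [0,0,0],"jaw": 8.5},
    {"dp": [0,0,0],"turn": [0,0,0],"jaw": 8.5},
  ],
)

```text
clock: 2.73
eef_pos: [0.5982, 0.211, 0.1793]
tcp_rot: [3.109, -0.447, -0.005]
contact_force: [-0.1, 0.0, 0.3]
width: 0.0849
grip_force: 0.0
```

Run:
```python
from h import *
s=observe(); w=get_image('wrist'); save('w2.png',w); s2=observe()
print(s['eef_pos'],s2['eef_pos'],np.degrees(yaw(s)))
h=cv2.cvtColor(w,cv2.COLOR_RGB2HSV); H,S,V=cv2.split(h)
m=((H>45)&(H<80)&(S>110)&(V>60)).astype(np.uint8); m=cv2.morphologyEx(m,cv2.MORPH_CLOSE,np.ones((7,7)))
n,l,st,c=cv2.connectedComponentsWithStats(m)
for i in range(1,n):
  if st[i,4]>200:
    ys,xs=np.nonzero(l==i); P=np.array([wrist_at_z((x,y),.06,s)[:2] for x,y in zip(xs,ys)],np.float32)*1000
    print(c[i].round(),st[i,4],cv2.minAreaRect(P))
```

```text
[0.59818986 0.21100265 0.17925271] [0.59872941 0.20943222 0.18039498] -16.362854178855045
[185.  60.] 2534 ((743.0443115234375, 276.2164611816406), (61.943912506103516, 40.11167907714844), 15.72930908203125)
[285. 210.] 3851 ((614.8997192382812, 235.05615234375), (40.204593658447266, 61.570579528808594), 73.1943130493164)
```

View pics/w2.png

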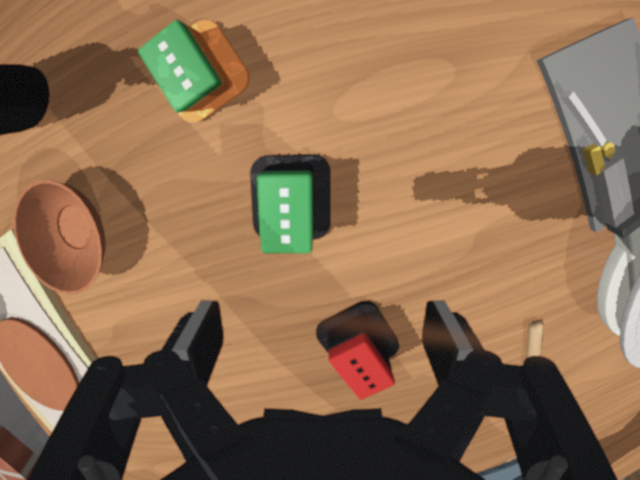

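Call:
play_rows(
  series=[
    {"dp": [0.34,-1.5,2.0],"turn": [0,0,0],"jaw": 8.5},
    {"dp": [0.34,-1.45,2.5],"turn": [0,0,0],"jaw": 8.5},
    {"dp": [0,0,3.5],"turn": [0,0,0],"jaw": 8.5},
    {"dp": [0,0,3.0],"turn": [0,0,0],"jaw": 8.5},
    {"dp": [0,0,1.5],"turn": [0,0,0],"jaw": 8.5},
  ],
)

```text
clock: 3.2
eef_pos: [0.6127, 0.2336, 0.0537]
tcp_rot: [3.106, -0.453, -0.005]
contact_force: [-0.2, -0.2, -0.6]
width: 0.085
grip_force: 0.0
```

Call:
play_rows(
  series=[
    {"dp": [0.05,-0.15,1.4],"turn": [0,0,0],"jaw": 8.5},
    {"dp": [0,0,1.1],"turn": [0,0,0],"jaw": 8.5},
    {"dp": [0,0,0.2],"turn": [0,0,0],"jaw": 8.5},
    {"dp": [0,0,0],"turn": [0,0,0],"jaw": 5},
    {"dp": [0,0,0],"turn": [0,0,0],"jaw": 3.5},
  ],
  squeeze=70,
)

```text
clock: 3.62
eef_pos: [0.6161, 0.238, 0.0307]
tcp_rot: [-3.108, 0.451, -0.003]
contact_force: [-0.3, 0.1, 0.1]
width: 0.0638
grip_force: 0.0
```

Call:
play_rows(
  series=[
    {"dp": [0,0,0],"turn": [0,0,0],"jaw": 3.0},
    {"dp": [0,0,0],"turn": [0,0,0],"jaw": 3.0},
    {"dp": [0,0,0],"turn": [0,0,0],"jaw": 3.0},
    {"dp": [0,0,0],"turn": [0,0,0],"jaw": 3.0},
    {"dp": [0,0,0],"turn": [0,0,0],"jaw": 3.0},
  ],
)

```text
clock: 4.03
eef_pos: [0.6162, 0.2377, 0.0308]
tcp_rot: [-3.109, 0.451, -0.003]
contact_force: [-0.1, -0.3, 7.6]
width: 0.0391
grip_force: 72.1
```

Call:
play_rows(
  series=[
    {"dp": [0,0,-1.0],"turn": [0,0,0],"jaw": 3.0},
    {"dp": [0,0,-3.0],"turn": [0,0,0],"jaw": 3.0},
    {"dp": [0,0,-3.5],"turn": [0,0,0],"jaw": 3.0},
    {"dp": [0.5,1.5,-3.0],"turn": [0,0,0],"jaw": 3.0},
    {"dp": [0.8,3.0,-1.0],"turn": [0,0,0],"jaw": 3.0},
  ],
)

```text
clock: 4.45
eef_pos: [0.6164, 0.1977, 0.1501]
tcp_rot: [-3.102, 0.439, -0.01]
contact_force: [0.8, 0.9, -1.7]
width: 0.0392
grip_force: 71.6
```

Call:
play_rows(
  series=[
    {"dp": [0.9,3.5,0],"turn": [0,0,0],"jaw": 3.0},
    {"dp": [0.9,3.0,0],"turn": [0,0,0],"jaw": 3.0},
    {"dp": [0.3,1.0,0],"turn": [0,0,0],"jaw": 3.0},
    {"dp": [0,0,0],"turn": [0,0,0],"jaw": 3.0},
    {"dp": [0,0,0],"turn": [0,0,0],"jaw": 3.0},
  ],
)

```text
clock: 4.87
eef_pos: [0.6134, 0.1125, 0.1445]
tcp_rot: [-3.109, 0.453, 0.001]
contact_force: [-0.3, 0.3, -3.3]
width: 0.039
grip_force: 71.7
```

Run:
```python
from h import *
get_image('wrist'); s=observe(); w=get_image('wrist'); s2=observe()
print(s['clock'],s['eef_pos'],s2['eef_pos'],np.degrees(yaw(s)),s['width'],s['grip_force'],s['contact_force'])
save('w3.png',w)
```

```text
4.9167 [0.6133345  0.11422576 0.14443899] [0.61332138 0.11501655 0.14443215] -16.458978106435048 0.039092512381766135 71.66588388383389 [ 0.33911193  0.06005214 -2.86250005]
```

View pics/w3.png

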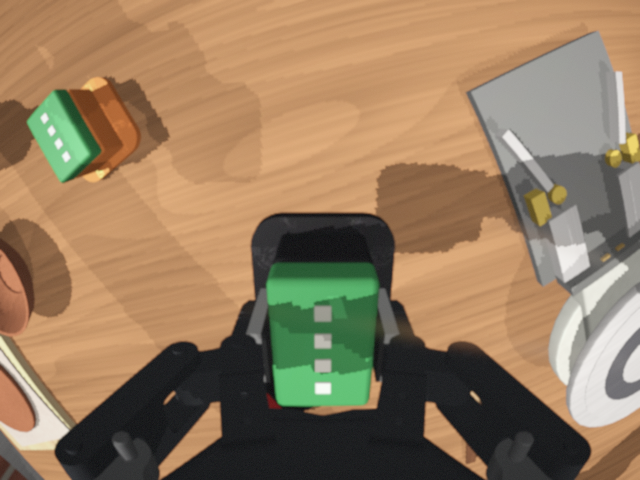

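The pack is held straight in the hand (dots at column 322); shoe bed corners at (470,93), (599,33), (543,283), rollers (559,195), (614,158).

Run:
```python
from h import *
s=observe(); w=cv2.cvtColor(cv2.imread('pics/w3.png'),cv2.COLOR_BGR2RGB)
for n,q,z in [('r1',(559,195),.024),('r2',(614,158),.024),('b0',(470,93),.012),('b1',(599,33),.012),('b2',(543,283),.012)]: print(n,wrist_at_z(q,z,s).round(4))
z=s['eef_pos'][2]+.029
d=[wrist_at_z(p,z,s)-s['eef_pos'] for p in [(272,263),(375,263),(369,408),(278,408),(323,352)]]
print([totool(x,s).round(2) for x in d])
```

```text
r1 [ 0.5829 -0.0822  0.024 ]
r2 [ 0.6008 -0.1512  0.024 ]
b0 [ 0.679  -0.0209  0.012 ]
b1 [ 0.7123 -0.1677  0.012 ]
b2 [ 0.4956 -0.0673  0.012 ]
[array([ 3.43, -1.72, -2.9 ]), array([ 3.43,  1.73, -2.9 ]), array([-3.41,  1.95, -2.9 ]), array([-3.4 , -1.93, -2.9 ]), array([-0.26, -0.01, -2.9 ])]
```

Call:
play_rows(
  series=[
    {"dp": [1.5,2.9,0],"turn": [0,0,-0.104],"jaw": 3.0},
    {"dp": [1.2,3.1,0],"turn": [0,0,-0.104],"jaw": 3.0},
    {"dp": [0.9,3.2,0],"turn": [0,0,-0.104],"jaw": 3.0},
    {"dp": [0.6,3.3,0],"turn": [0,0,-0.104],"jaw": 3.0},
    {"dp": [0.2,3.3,0],"turn": [0,0,-0.104],"jaw": 3.0},
  ],
)

```text
clock: 5.38
eef_pos: [0.6459, -0.049, 0.1443]
tcp_rot: [-3.118, -0.376, -0.001]
contact_force: [0.6, -0.2, -3.1]
width: 0.0391
grip_force: 71.6
```

Call:
play_rows(
  series=[
    {"dp": [-0.1,2.5,0],"turn": [0,0,0],"jaw": 3.0},
    {"dp": [-0.1,2.0,0],"turn": [0,0,0],"jaw": 3.0},
    {"dp": [0,1.0,1.0],"turn": [0,0,0],"jaw": 3.0},
    {"dp": [0,0,1.0],"turn": [0,0,0],"jaw": 3.0},
    {"dp": [0,0,0],"turn": [0,0,0],"jaw": 3.0},
  ],
)

```text
clock: 5.8
eef_pos: [0.6542, -0.1014, 0.1211]
tcp_rot: [-3.118, -0.366, 0.007]
contact_force: [-0.8, 1.3, -3.8]
width: 0.0387
grip_force: 71.6
```

Run:
```python
from h import *
get_image('wrist'); s=observe(); w=get_image('wrist')
print(s['clock'],s['eef_pos'],np.degrees(yaw(s)),s['tcp_rot'],s['contact_force'])
print(totool(np.array([.657,-.103,.06])-s['eef_pos'],s))
save('w4.png',w)
```

```text
5.85 [ 0.65450354 -0.10027805  0.12206788] 13.468849869643888 [-3.11703328 -0.36805713  0.00590355] [-0.42004148  0.62458307 -3.25302182]
[0.20045778 0.34345901 6.20503678]
```

View pics/w4.png

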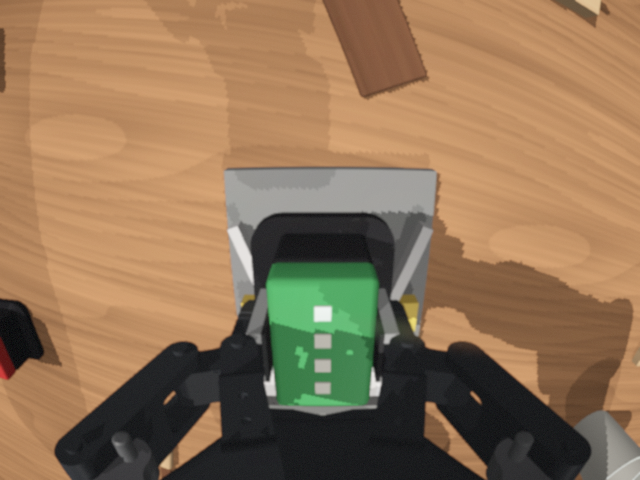

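The far edge of the bed (225,169)–(438,169) is level with the pack, so yaw is aligned; the bed centre is slightly to the right.

Run:
```python
from h import *
s=observe(); p=[wrist_at_z(q,.012,s) for q in[(225,169),(438,169)]]
print(np.round(p,4), [totool(x-s['eef_pos'],s).round(2) for x in p])
m=np.mean(p,0); u=np.array([-.9724,-.2334,0]); print('mouth',m+.04*u,'home',m+.15*u)
print(totool(m+.04*u+[0,0,.033]-s['eef_pos'],s))
```

```text
[[ 0.6817 -0.0233  0.012 ]
 [ 0.7172 -0.1695  0.012 ]] [array([ 4.39, -6.81, 11.12]), array([ 4.43,  8.23, 11.07])]
mouth [ 0.66055721 -0.10572367  0.012     ] home [ 0.55359321 -0.13139767  0.012     ]
[0.40358196 0.70249541 7.80134965]
```

Call:
play_rows(
  series=[
    {"dp": [0.1,0.25,1.0],"turn": [0,0,0],"jaw": 3.0},
    {"dp": [0.1,0.25,2.0],"turn": [0,0,0],"jaw": 3.0},
    {"dp": [0.1,0,2.0],"turn": [0,0,0],"jaw": 3.0},
    {"dp": [0,0,1.2],"turn": [0,0,0],"jaw": 3.0},
    {"dp": [0,0,0.6],"turn": [0,0,0],"jaw": 3.0},
  ],
)

```text
clock: 6.32
eef_pos: [0.6588, -0.1065, 0.054]
tcp_rot: [-3.119, -0.366, 0.005]
contact_force: [-1.0, -0.4, -3.3]
width: 0.0392
grip_force: 71.6
```

Call:
play_rows(
  series=[
    {"dp": [0,0,0.3],"turn": [0,0,0],"jaw": 3.0},
    {"dp": [0,0,0.2],"turn": [0,0,0],"jaw": 3.0},
    {"dp": [0,0,0],"turn": [0,0,0],"jaw": 3.0},
  ],
)

```text
clock: 6.57
eef_pos: [0.6606, -0.1076, 0.0517]
tcp_rot: [3.12, 0.364, 0.001]
contact_force: [0.6, 0.9, -2.7]
width: 0.0388
grip_force: 71.6
```

Call:
play_rows(
  series=[
    {"dp": [0,0,0.3],"turn": [0,0,0],"jaw": 3.0},
    {"dp": [0,0,0.3],"turn": [0,0,0],"jaw": 3.0},
    {"dp": [0,0,0],"turn": [0,0,0],"jaw": 3.0},
  ],
)

```text
clock: 6.82
eef_pos: [0.66, -0.1079, 0.0451]
tcp_rot: [3.12, 0.364, -0.0]
contact_force: [-0.1, 0.8, -3.8]
width: 0.0394
grip_force: 71.6
```

Call:
play_rows(
  series=[
    {"dp": [0,0,0.15],"turn": [0,0,0],"jaw": 3.0},
    {"dp": [0,0,0.1],"turn": [0,0,0],"jaw": 3.0},
    {"dp": [0,0,0],"turn": [0,0,0],"jaw": 3.0},
  ],
)

```text
clock: 7.07
eef_pos: [0.6603, -0.1079, 0.0429]
tcp_rot: [3.12, 0.364, 0.0]
contact_force: [0.3, -0.5, -3.2]
width: 0.0389
grip_force: 71.8
```

Call:
play_rows(
  series=[
    {"dp": [0,0,0.1],"turn": [0,0,0],"jaw": 3.0},
    {"dp": [0,0,0],"turn": [0,0,0],"jaw": 3.0},
  ],
)

```text
clock: 7.23
eef_pos: [0.6603, -0.1079, 0.0428]
tcp_rot: [3.12, 0.364, 0.0]
contact_force: [-1.9, 0.1, 4.7]
width: 0.0388
grip_force: 72.6
```

Call:
play_rows(
  series=[
    {"dp": [0,0,0.1],"turn": [0,0,0],"jaw": 3.0},
    {"dp": [0,0,0],"turn": [0,0,0],"jaw": 3.0},
  ],
)

```text
clock: 7.4
eef_pos: [0.6605, -0.1079, 0.0428]
tcp_rot: [3.12, 0.363, 0.001]
contact_force: [-5.9, -0.0, 11.2]
width: 0.0387
grip_force: 73.4
```

Call:
play_rows(
  series=[
    {"dp": [-0.5,-0.1,-0.1],"turn": [0,0,0],"jaw": 3.0},
    {"dp": [-1.0,-0.1,0],"turn": [0,0,0],"jaw": 3.0},
    {"dp": [-1.0,0,0],"turn": [0,0,0],"jaw": 3.0},
    {"dp": [-0.5,0,0],"turn": [0,0,0],"jaw": 3.0},
    {"dp": [0,0,0],"turn": [0,0,0],"jaw": 3.0},
  ],
)

```text
clock: 7.82
eef_pos: [0.6313, -0.1123, 0.0428]
tcp_rot: [-3.12, -0.364, -0.005]
contact_force: [-1.1, 2.1, 6.4]
width: 0.0391
grip_force: 72.8
```

Call:
play_rows(
  series=[
    {"dp": [-0.7,0,0],"turn": [0,0,0],"jaw": 3.0},
    {"dp": [-0.7,0,0],"turn": [0,0,0],"jaw": 3.0},
    {"dp": [-0.7,0,0],"turn": [0,0,0],"jaw": 3.0},
    {"dp": [-0.7,0,0],"turn": [0,0,0],"jaw": 3.0},
    {"dp": [0,0,0],"turn": [0,0,0],"jaw": 3.0},
  ],
)

```text
clock: 8.23
eef_pos: [0.6047, -0.1187, 0.0428]
tcp_rot: [-3.12, -0.364, -0.006]
contact_force: [3.4, 2.6, 5.1]
width: 0.039
grip_force: 72.6
```

Call:
play_rows(
  series=[
    {"dp": [-0.7,0,0],"turn": [0,0,0],"jaw": 3.0},
    {"dp": [-0.7,0,0],"turn": [0,0,0],"jaw": 3.0},
    {"dp": [-0.7,0,0],"turn": [0,0,0],"jaw": 3.0},
    {"dp": [-0.7,0,0],"turn": [0,0,0],"jaw": 3.0},
    {"dp": [0,0,0],"turn": [0,0,0],"jaw": 3.0},
  ],
)

```text
clock: 8.65
eef_pos: [0.5773, -0.1253, 0.0428]
tcp_rot: [3.12, 0.364, 0.005]
contact_force: [1.7, 2.3, 8.4]
width: 0.0391
grip_force: 73.0
```

Call:
play_rows(
  series=[
    {"dp": [-0.6,0,0],"turn": [0,0,0],"jaw": 3.0},
    {"dp": [-0.5,0,0],"turn": [0,0,0],"jaw": 3.0},
    {"dp": [-0.4,0,0],"turn": [0,0,0],"jaw": 3.0},
    {"dp": [-0.3,0,0],"turn": [0,0,0],"jaw": 3.0},
    {"dp": [0,0,0],"turn": [0,0,0],"jaw": 3.0},
  ],
)

```text
clock: 9.07
eef_pos: [0.5588, -0.1298, 0.0427]
tcp_rot: [3.12, 0.363, 0.0]
contact_force: [-1.9, 1.4, 12.4]
width: 0.0394
grip_force: 73.6
```

Call:
play_rows(
  series=[
    {"dp": [-0.2,0,0],"turn": [0,0,0],"jaw": 3.0},
    {"dp": [-0.2,0,0],"turn": [0,0,0],"jaw": 3.0},
    {"dp": [-0.2,0,0],"turn": [0,0,0],"jaw": 3.0},
    {"dp": [0,0,0],"turn": [0,0,0],"jaw": 3.0},
  ],
)

```text
clock: 9.4
eef_pos: [0.554, -0.1307, 0.0427]
tcp_rot: [3.12, 0.365, 0.003]
contact_force: [1.1, 3.1, 9.0]
width: 0.0388
grip_force: 73.1
```

Call:
play_rows(
  series=[
    {"dp": [-0.2,0,0],"turn": [0,0,0],"jaw": 3.0},
    {"dp": [-0.2,0,0],"turn": [0,0,0],"jaw": 3.0},
    {"dp": [-0.1,0,0],"turn": [0,0,0],"jaw": 3.0},
    {"dp": [0,0,0],"turn": [0,0,0],"jaw": 3.0},
  ],
)

```text
clock: 9.73
eef_pos: [0.5534, -0.1308, 0.0433]
tcp_rot: [-3.12, -0.366, -0.017]
contact_force: [11.2, 4.2, 0.3]
width: 0.0387
grip_force: 71.9
```

Call:
play_rows(
  series=[
    {"dp": [-0.15,0,0],"turn": [0,0,0],"jaw": 3.0},
    {"dp": [-0.15,0,0],"turn": [0,0,0],"jaw": 3.0},
    {"dp": [0,0,0],"turn": [0,0,0],"jaw": 3.0},
  ],
)

```text
clock: 9.98
eef_pos: [0.553, -0.1308, 0.0438]
tcp_rot: [-3.119, -0.367, -0.025]
contact_force: [15.7, 4.9, -3.7]
width: 0.0385
grip_force: 71.4
```

Call:
play_rows(
  series=[
    {"dp": [0.3,0,0],"turn": [0,0,0],"jaw": 3.0},
    {"dp": [0.3,0,0],"turn": [0,0,0],"jaw": 3.0},
    {"dp": [0,0,0],"turn": [0,0,0],"jaw": 5.0},
    {"dp": [0,0,0],"turn": [0,0,0],"jaw": 6.0},
    {"dp": [0,0,0],"turn": [0,0,0],"jaw": 6.5},
  ],
)

```text
clock: 10.4
eef_pos: [0.549, -0.1323, 0.041]
tcp_rot: [3.12, 0.363, -0.005]
contact_force: [-1.2, -0.9, 0.1]
width: 0.0653
grip_force: 0.0
```

Call:
play_rows(
  series=[
    {"dp": [0,0,0],"turn": [0,0,0],"jaw": 6.5},
    {"dp": [0,0,-0.5],"turn": [0,0,0],"jaw": 6.5},
    {"dp": [0,0,-2],"turn": [0,0,0],"jaw": 6.5},
    {"dp": [0,0,-3],"turn": [0,0,0],"jaw": 6.5},
    {"dp": [0,0,-4],"turn": [0,0,0],"jaw": 6.5},
  ],
)

```text
clock: 10.82
eef_pos: [0.5482, -0.1315, 0.1359]
tcp_rot: [-3.119, -0.364, 0.009]
contact_force: [1.5, -0.6, -0.4]
width: 0.0652
grip_force: 0.0
```

Call:
play_rows(
  series=[
    {"dp": [0,0,-4],"turn": [0,0,0],"jaw": 6.5},
    {"dp": [-3,0,-2],"turn": [0,0,0],"jaw": 6.5},
    {"dp": [-4,0,0],"turn": [0,0,0],"jaw": 6.5},
    {"dp": [-2,0,0],"turn": [0,0,0],"jaw": 6.5},
    {"dp": [0,0,0],"turn": [0,0,0],"jaw": 6.5},
  ],
)

```text
clock: 11.23
eef_pos: [0.458, -0.1544, 0.1969]
tcp_rot: [3.12, 0.358, -0.007]
contact_force: [-0.0, -0.1, 0.3]
width: 0.0647
grip_force: 0.0
```

Run:
```python
from h import *
get_image('wrist'); s=observe(); w=get_image('wrist'); a=get_image('top')
print(s['clock'],s['eef_pos'],s['tcp_rot'],s['contact_force'])
save('w5.png',np.hstack([cv2.resize(w,(480,360)),cv2.resize(a[170:310,340:464],(319,360),interpolation=cv2.INTER_CUBIC)]))
```

```text
11.2833 [ 0.46059704 -0.15361018  0.19717756] [ 3.11970796e+00  3.59505079e-01 -2.69014988e-03] [1.57278038 0.395792   0.26547842]
```

View pics/w5.png

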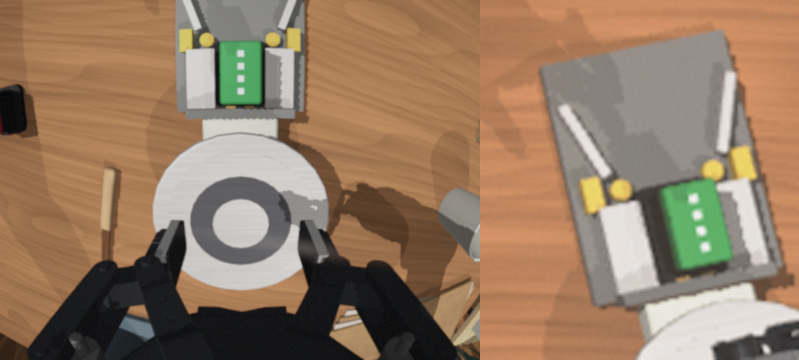

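Run:
```python
from h import *
s=observe(); w=get_image('wrist')
h=cv2.cvtColor(w,cv2.COLOR_RGB2HSV); H,S,V=cv2.split(h)
for k,m,z in (('g',(H>45)&(H<80)&(S>110)&(V>60),.072),('y',(H>20)&(H<32)&(S>150)&(V>120),.026)):
  m=cv2.morphologyEx(m.astype(np.uint8),cv2.MORPH_CLOSE,np.ones((7,7)) if k=='g' else np.ones((1,1)))
  n,l,st,c=cv2.connectedComponentsWithStats(m)
  for i in range(1,n):
    if st[i,4]>60:
      ys,xs=np.nonzero(l==i); P=np.array([wrist_at_z((x,y),z,s)[:2] for x,y in zip(xs,ys)],np.float32)*1000
      r=cv2.minAreaRect(P); print(k,c[i].round(),st[i,4],r, totool(np.r_[r[0],z*1000]/1000-s['eef_pos'],s).round(2))
save('w6.png',cv2.resize(w[0:180,200:440],(800,600),interpolation=cv2.INTER_CUBIC))
```

```text
g [321. 101.] 4288 ((550.75390625, -131.6234130859375), (60.36356735229492, 40.36826705932617), 12.845939636230469) [ 8.97 -0.02 12.53]
```

View pics/w6.png

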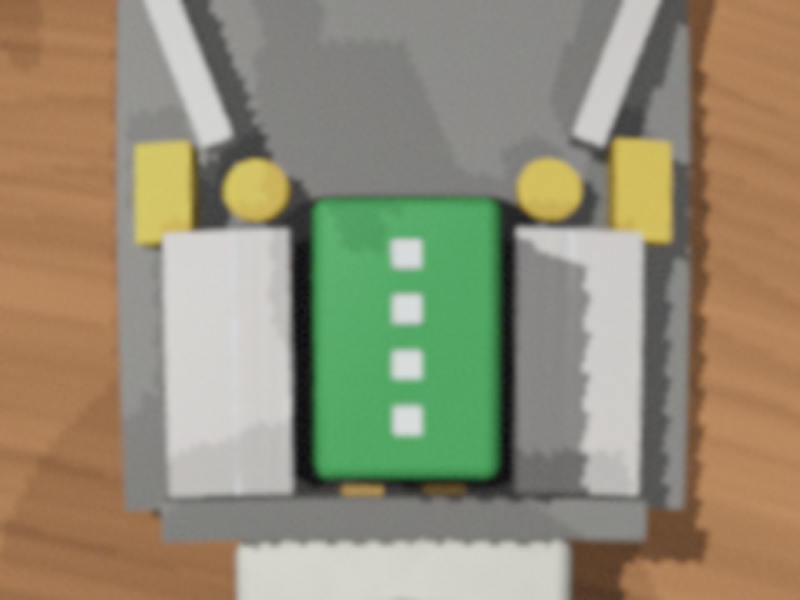

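The pack is centred between the lips against the stop, and both rollers have closed in behind the flange. The arm is clear.

```bash
python3 -c "
from station import *
print(hand_in())"
```

```text
the job is handed in; nothing more can be done
None
```

I slid the charged green pack onto the shoe until it stopped against the end stop, released it and handed the job in at about 11 s; the last wrist picture shows both yellow rollers closed in behind it, I never touched the red pack or the orange look-alike, and `hand_in` returned no verdict.

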